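# Change over the push-latch tablet boxes on the vanity

## Task

Change the washing-tablet boxes over for the next load: press down the lid of the wide box that stands open until it latches and stays shut, and press the lid of the narrow box so that it springs up and stays open. Keep the other wide box shut throughout. The lids have push-push latches, so check how each one ended up, and press again if it is not as it should be.

Things in the scene. Friction and masses are not known exactly. Their poses are not given: they have to be found in the camera images.
- box_a_lid_top (a point): Wide box, lid standing open at the start: white, 150 mm deep, 130 wide, 100 high, fixed, wooden lid hinged along its back. Point: on the lid's top, mid-width, 33 mm behind its front edge, 120 mm from the hinge; x axis to the hinge, z out of the lid. Shut: level, point 100 mm above the vanity top. Open: tilted up 31 degrees, point at 161 mm and 25 mm further back.
- box_b_lid_top (a point): Narrow box, shut at the start: 80 mm wide, otherwise like the wide boxes, same point. Latch of every box: press the lid near its front to its stop, 7 mm below shut level at the point (6.5 mm needed; 3 to 8 N), and let go: an open lid then stays shut, a shut one rises fully open within about 1 s. A shorter press changes nothing.
- box_c_lid_top (a point): Other wide box, shut at the start and to be kept shut: same size, lid, latch and point as the wide box that stands open.

How it is judged:
At the end, for the whole second after the job is handed in: The wide box that stood open stays shut (its lid point within 10 mm of the shut level), the narrow box stays open (its lid point at least 40 mm above the shut level) and the other wide box is still shut (within 10 mm) (height (world z) of each of box_a_lid_top, box_c_lid_top below 0.11 m and height (world z) of box_b_lid_top above 0.14 m); the robot touches nothing.
It fails at once if the other wide box has come open (its lid point more than 25 mm above the shut level) (height (world z) of box_c_lid_top above 0.125 m).
It also fails if it takes over 48 s, if anything falls off the work surface, if the arm or the gripper's body presses on something with over 40 N, if the wrist force passes 120 N, or if a joint passes its speed limit or range.

## Robot

A 6-joint arm with a two-finger parallel gripper is mounted at the origin on the work surface. World frame = base frame: x ahead of the robot, y to its left, z up, the work surface at z = 0. Lengths are in m, angles in rad, forces in N, time in s.
With the tool pointing down it reaches from about 0.25 to 0.775 m from the base axis. Payload 8.9 kg.
Tool frame: the origin (TCP) lies on the centre line of the jaws, within the pads' length; the fingertips stand 14 mm ahead of it and the grasp point (between the pads) lies 5 mm behind it (bot.nose_length is the distance from the TCP to the fingertips, in m); z points along the fingers, y is the line along which they close (so a half turn about z gives the same grasp; the last joint's range is limited). The gripper opens to 85 mm and grips with 20 to 120 N. Pads are 22 mm wide; open, the fingers measure 114 mm over their backs; the gripper's body (76 mm by 85 mm) begins 54 mm behind the grasp point. The pads swing forward as they close: fully open they stand 13 mm farther back than shut.
Start: joints at [1.176, 0.291, -0.153, 1.127, 0, 1.431], TCP at [0.133, 0.508, 0.245] pointing down, gripper open.
Joint ranges: [-2.52, 2.52], [-0.91, 1.74], [-1.3, 1.37], [-1.96, 2.02], [-1.52, 1.47], [-3.14, 3.14]. Speed limits (rad/s): [2.22, 2.22, 2.79, 3.14, 3.14, 3.14].

## Interface

Orientations are given as a 3x3 rotation matrix whose columns are the frame's x, y, z axes.
In Python, from cell import bot, imaging, read_state, sign_off gives the robot as it stands (bot), with the cameras (imaging), the readings as plain functions and the job as plain functions.
- The arm moves only by the tool shift_gripper, called as name(argument=value, ...), one argument or row to a line, values as JSON. Schema: {"type":"object","properties":{"offsets":{"type":"array","items":{"type":"array","prefixItems":[{"type":"array","items":{"type":"number"},"minItems":3,"maxItems":3},{"type":"array","items":{"type":"number"},"minItems":3,"maxItems":3}],"minItems":2,"maxItems":2},"minItems":1,"maxItems":12},"jaw":{"type":"number"},"only":{"type":"string"},"quiet":{"type":"boolean"},"lines":{"type":"string"}},"required":["offsets"],"additionalProperties":false}. offsets is a list of rows, 1 to 12 of them, each written [[dx, dy, dz], [rx, ry, rz]]: dx, dy, dz in parts of the range, where 1.0 means 0.3 m, then a rotation vector rx, ry, rz in fractions of the full range, 1 being 2 rad; each row shifts and turns the commanded pose from where the row before left it, along the tool's axes as they then stand; what a row does not reach is not made up. A row lasts 1/12 s, in which the tool goes at most 0.0417 m and 0.125 rad, less where a joint would pass 70% of its speed; a pose out of reach is approached as far as the arm can. jaw is the finger opening in m, set as the call begins (left out keeps the last). The fingers move at their own pace and stop on an object; the grip force is fixed at half the most. Time passes only in rows, so rows that do not move let the fingers close. The tool returns the time, the measured TCP pose, the force, the opening and the grip force at its end. only (a regular expression) keeps the lines of the reply that match it, lines (a string "A,B") keeps lines A to B, and quiet returns only ok. Input that does not fit is refused with a message, and nothing moves.
- read_state(): the state, without advancing time (a new reading comes with each control period).
- imaging.grab_frame(name): name is "scene" or "top"; returns the picture (480x640x3 uint8, red, green, blue); there is no depth.
- imaging.calibration(name): a dict with "fx", "fy", "cx", "cy" (pixels), "rvec" (rotation vector, rad) and "tvec" (3), from world to camera coordinates, as OpenCV has them. Camera axes: x right, y down, z forward; pixel columns grow to the right and rows downward; lengths in m; the calibration is good to about 2 mm. A picture is of the moment at which its call begins. calibration takes no time and is no camera call.
- sign_off(): hands the job in; it is judged then, once.
The state is a dict: "clock": time; "joint_positions": joint angles; "joint_velocities": joint speeds; "joint_torque": joint torques, N m; "tool_pos": TCP position; "ee_rot": TCP orientation; "contact_force": force on the tool from outside, world axes, zero at the start; "wrist_torque": the same for the moment, N m; "gripper_width": finger opening in m; "grip_force": force on a finger pad.
Only numpy, scipy, OpenCV 4.12 (cv2) and the standard library are available. Lean on these libraries where they do the work, as an engineer would, in place of code of your own. Each camera call takes 0.05 s, during which the arm holds its last target. There are 200 camera calls.

## Working session

There is one attempt and no reset: what is moved stays moved. The work goes in short steps, Python scripts to look and compute and a tool call to move; the robot and the scene stay as the last step left them, time stands still between calls to the robot, and variables do not carry over. Pictures are saved under pics/ and viewed, at most 10 in all, crops included, and the job is handed in when it is done.

```bash
ls; mkdir -p pics; python3 - <<'E'
from cell import bot, imaging, read_state, sign_off
import cv2
for n in("scene","top"):
    cv2.imwrite(f"pics/{n}0.png",imaging.grab_frame(n)[:,:,::-1]); print(imaging.calibration(n))
s=read_state();print(s["clock"],s["tool_pos"],s["ee_rot"],s["gripper_width"])
E
```

```text
cell.py
pics
{'fx': 561.3016459164312, 'fy': 561.3016459164312, 'cx': 322.17264549990097, 'cy': 233.5881160059696, 'rvec': array([ 1.71804985,  1.92982436, -0.69985286]), 'tvec': array([ 0.05686775, -0.28695714,  1.4531294 ])}
{'fx': 574.3122426393849, 'fy': 574.3122426393849, 'cx': 309.1308294988628, 'cy': 244.2898142391485, 'rvec': array([ 2.12286658, -2.16615031,  0.14458351]), 'tvec': array([0.01089094, 0.50743695, 0.98164779])}
0.1 [0.13269629 0.5075726  0.24478956] [[-9.67458617e-01  2.53028899e-01 -4.47092748e-04]
 [ 2.53029242e-01  9.67458042e-01 -1.06770064e-03]
 [ 1.62384357e-04 -1.14608372e-03 -9.99999330e-01]] 0.08544847716643134
```

View pics/scene0.png

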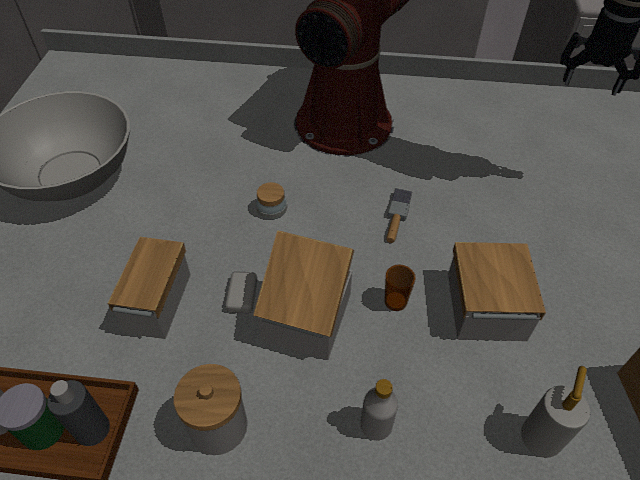

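View pics/top0.png

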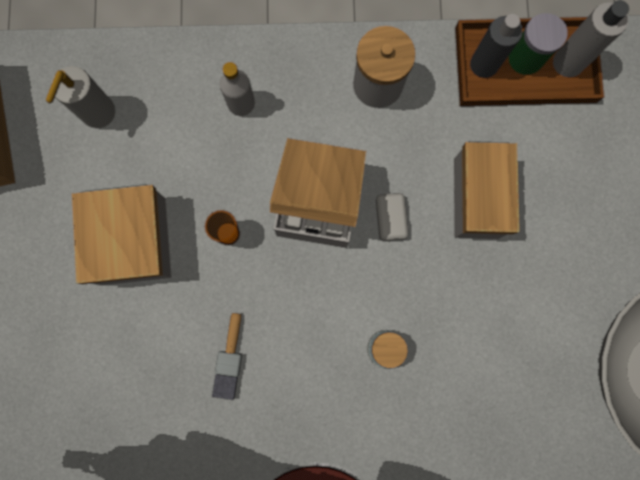

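The scene view shows three wooden-lidded boxes: narrow one at (148,275), open wide one at (305,285), shut wide one at (497,280). The top view shows them at (490,187), (320,185) and (117,233). The open box's interior shows on the robot side, so its hinge is on the far side. I'll zoom in to see which ends of B and C are the hinges.

```bash
python3 - <<'E'
import cv2,numpy as np
s=cv2.imread("pics/scene0.png");t=cv2.imread("pics/top0.png")
r=lambda i,y,x,h=150,w=200:cv2.resize(i[y:y+h,x:x+w],(400,300),interpolation=cv2.INTER_CUBIC)
cv2.imwrite("pics/c1.png",np.vstack([np.hstack([r(s,220,80),r(s,220,400)]),np.hstack([r(s,220,220),r(t,120,220)])]))
E
```

```text
(no output)
```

View pics/c1.png

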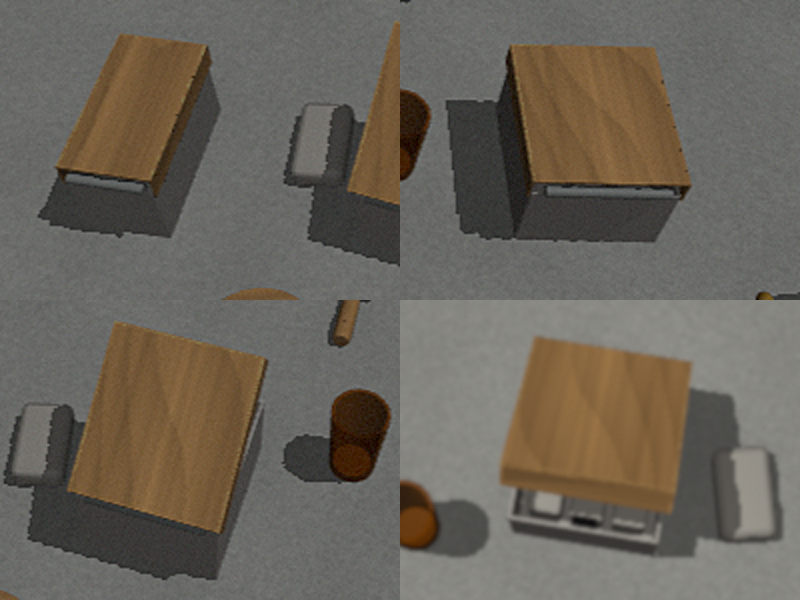

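The shut boxes' light strip is at their far end, while A's front has a brown lip. So I take all fronts to face the robot; the press on B will confirm it. Next I triangulate the lid corners.

```bash
cat > geo.py <<'E'
import cv2,numpy as np
from cell import bot, imaging, read_state, sign_off
def P(n):
    c=imaging.calibration(n);K=np.array([[c["fx"],0,c["cx"]],[0,c["fy"],c["cy"]],[0,0,1]])
    return K,cv2.Rodrigues(c["rvec"])[0],c["tvec"].reshape(3,1)
def proj(n,p):
    K,R,t=P(n);return cv2.projectPoints(np.float64([p]),cv2.Rodrigues(R)[0],t,K,None)[0].ravel()
def quad(img,near):
    h=cv2.cvtColor(img,cv2.COLOR_BGR2HSV)
    m=((h[...,1]>85)&(h[...,2]>85)&(h[...,0]<25)).astype(np.uint8)*255
    m=cv2.morphologyEx(cv2.morphologyEx(m,cv2.MORPH_CLOSE,np.ones((5,5))),cv2.MORPH_OPEN,np.ones((5,5)))
    cs,_=cv2.findContours(m,cv2.RETR_EXTERNAL,cv2.CHAIN_APPROX_NONE)
    c=[c for c in cs if cv2.pointPolygonTest(c,near,False)>0][0]
    h=cv2.convexHull(c)
    return cv2.approxPolyN(h,4,-1,True).reshape(-1,2).astype(float),cv2.contourArea(c)
def tri(a,b):
    M=[]
    for n in("scene","top"):
        K,R,t=P(n);M.append(K@np.hstack([R,t]))
    X=cv2.triangulatePoints(M[0],M[1],a.T,b.T);return (X[:3]/X[3]).T
E
python3 - <<'E'
from geo import *
np.set_printoptions(precision=4,suppress=True)
s=cv2.imread("pics/scene0.png");t=cv2.imread("pics/top0.png")
for k,ps,pt in(("A",(305,285),(320,185)),("B",(148,275),(490,187)),("C",(497,280),(117,233))):
    a,_=quad(s,ps);b,_=quad(t,pt)
    # order: scene (near robot = top rows): match by best reprojection over cyclic shifts/flip
    best=None
    for f in(1,-1):
        for r in range(4):
            bb=np.roll(b[::f],r,0);X=tri(a,bb)
            e=sum(np.linalg.norm(proj("top",x)-q) for x,q in zip(X,bb))
            if best is None or e<best[0]:best=(e,X,bb)
    print(k,"err",best[0]/4);print(np.hstack([a,best[2],best[1]]))
E
```

```text
Traceback (most recent call last):
  File "geo.py", line 15, in quad
    return cv2.approxPolyN(h,4,-1,True).reshape(-1,2).astype(float),cv2.contourArea(c)
           ~~~~~~~~~~~~~~~^^^^^^^^^^^^^
cv2.error: OpenCV(4.12.0) :-1: error: (-5:Bad argument) in function 'approxPolyN'
> Overload resolution failed:
>  - Argument 'epsilon_percentage' must be float, not bool
>  - Argument 'epsilon_percentage' must be float, not bool
```

```bash
sed -i 's/cv2.approxPolyN(h,4,-1,True)/cv2.approxPolyN(h,4)/' geo.py
cat > m.py <<'E'
from geo import *
np.set_printoptions(precision=4,suppress=True)
s=cv2.imread("pics/scene0.png");t=cv2.imread("pics/top0.png")
for k,ps,pt in(("A",(305,285),(320,185)),("B",(148,275),(490,187)),("C",(497,280),(117,233))):
    a,_=quad(s,ps);b,_=quad(t,pt)
    best=None
    for f in(1,-1):
        for r in range(4):
            bb=np.roll(b[::f],r,0);X=tri(a,bb)
            e=sum(np.linalg.norm(proj("top",x)-q) for x,q in zip(X,bb))
            if best is None or e<best[0]:best=(e,X,bb)
    print(k,"err",best[0]/4);print(np.hstack([a,best[2],best[1]]))
E
python3 m.py
```

```text
A err 1.4408968946231488
[[352.     249.     267.     212.       0.5426   0.0608   0.1608]
 [330.     336.     287.     138.       0.6829   0.0341   0.0983]
 [253.     315.     366.     151.       0.6573  -0.1008   0.0976]
 [277.     230.     356.     227.       0.5158  -0.0769   0.1612]]
B err 1.0038018791004317
[[183.     242.     465.     231.       0.5158  -0.2616   0.1002]
 [155.     310.     465.     142.       0.6687  -0.2694   0.1   ]
 [107.     303.     516.     143.       0.665   -0.3558   0.1004]
 [140.     236.     519.     232.       0.5117  -0.3486   0.1012]]
C err 0.46694654967490223
[[527.     243.      76.     284.       0.4403   0.3855   0.0998]
 [545.     312.      71.     193.       0.5939   0.3984   0.1009]
 [466.     310.     153.     184.       0.6065   0.2616   0.1011]
 [454.     242.     159.     275.       0.4526   0.2484   0.098 ]]
```

Both lids measure as expected. A's shut point is about (0.552, -0.011) and its hinge mid is (0.670, -0.033). B's point is about (0.547, -0.307, 0.100). I close the fingers and move above A.

The rows are not in the units I measure in: shifts go in shares of 0.3 m and turns go in shares of 2 rad. I convert before sending: -0.032 m / 0.3 = -0.1067, -0.023 m / 0.3 = -0.0767.

shift_gripper(
  offsets=[
    [[-0.1067,-0.0767,0],[0,0,0]],
    [[-0.1067,-0.0767,0],[0,0,0]],
    [[-0.1067,-0.0767,0],[0,0,0]],
    [[-0.1067,-0.0767,0],[0,0,0]],
    [[-0.1067,-0.0767,0],[0,0,0]],
    [[-0.1067,-0.0767,0],[0,0,0]],
    [[-0.1067,-0.0767,0],[0,0,0]],
    [[-0.1067,-0.0767,0],[0,0,0]],
    [[-0.1067,-0.0767,0],[0,0,0]],
    [[-0.1067,-0.0767,0],[0,0,0]],
    [[-0.1067,-0.0767,0],[0,0,0]],
    [[-0.1067,-0.0767,0],[0,0,0]],
  ],
  jaw=0,
)

```text
clock: 1.1
tool_pos: [0.4352, 0.1419, 0.2452]
ee_rot: [[-0.967, 0.253, -0.0], [0.253, 0.967, 0.0], [0.0, 0.0, -1.0]]
contact_force: [0.8, 1.8, -0.7]
gripper_width: -0.0001
grip_force: 0.0
```

```bash
cat > d.py <<'E'
import sys,numpy as np
from cell import bot, imaging, read_state, sign_off
s=read_state();np.set_printoptions(precision=4,suppress=True)
t=np.array(list(map(float,sys.argv[1:4])))
print(s["clock"],s["tool_pos"],"tool-frame delta",s["ee_rot"].T@(t-s["tool_pos"]),"F",s["contact_force"],s["gripper_width"])
E
python3 d.py 0.557 -0.012 0.200
```

```text
1.1 [0.4352 0.1419 0.2452] tool-frame delta [-0.1568 -0.118   0.0452] F [ 0.7615  1.8158 -0.6803] -0.00011541337353029972
```

In the tool's units: -0.0314 m / 0.3 = -0.1047, -0.0236 m / 0.3 = -0.0787.

shift_gripper(
  offsets=[
    [[-0.1047,-0.0787,0],[0,0,0]],
    [[-0.1047,-0.0787,0],[0,0,0]],
    [[-0.1047,-0.0787,0],[0,0,0]],
    [[-0.1047,-0.0787,0],[0,0,0]],
    [[-0.1047,-0.0787,0],[0,0,0]],
    [[0,0,0.0667],[0,0,0]],
    [[0,0,0.0667],[0,0,0]],
    [[0,0,0.0667],[0,0,0]],
    [[0,0,0.0667],[0,0,0]],
    [[0,0,0.0667],[0,0,0]],
    [[0,0,0.0667],[0,0,0]],
    [[0,0,0],[0,0,0]],
  ],
)

```text
clock: 2.1
tool_pos: [0.5542, -0.0099, 0.122]
ee_rot: [[-0.967, 0.253, -0.005], [0.253, 0.967, 0.001], [0.005, -0.001, -1.0]]
contact_force: [-0.7, 0.6, 1.9]
gripper_width: -0.0
grip_force: 0.8
```

```bash
python3 d.py 0.557 -0.012 0.107
```

```text
2.1 [ 0.5542 -0.0099  0.122 ] tool-frame delta [-0.0033 -0.0013  0.0149] F [-0.7364  0.5828  1.8829] -2.514966112474643e-05
```

shift_gripper(
  offsets=[
    [[0,0,0.0167],[0,0,0]],
    [[0,0,0.0133],[0,0,0]],
    [[0,0,0.01],[0,0,0]],
    [[0,0,0.0067],[0,0,0]],
    [[0,0,0],[0,0,0]],
    [[0,0,0],[0,0,0]],
  ],
)

```text
clock: 2.6
tool_pos: [0.5566, -0.0101, 0.1116]
ee_rot: [[-0.967, 0.253, 0.0], [0.253, 0.967, -0.0], [-0.0, 0.0, -1.0]]
contact_force: [-3.6, 0.3, 3.6]
gripper_width: -0.0001
grip_force: 1.6
```

```bash
python3 d.py 0.557 -0.012 0.107
```

```text
2.6 [ 0.5566 -0.0101  0.1116] tool-frame delta [-0.0008 -0.0017  0.0046] F [-3.6331  0.3321  3.6458] -7.512254747620696e-05
```

In the tool's units: 0.002 m / 0.3 = 0.0067, 0.001 m / 0.3 = 0.0033.

shift_gripper(
  offsets=[
    [[0,0,0.0067],[0,0,0]],
    [[0,0,0.0067],[0,0,0]],
    [[0,0,0.0033],[0,0,0]],
    [[0,0,0],[0,0,0]],
    [[0,0,0],[0,0,0]],
    [[0,0,0],[0,0,0]],
  ],
)

```text
clock: 3.1
tool_pos: [0.5567, -0.0101, 0.1075]
ee_rot: [[-0.967, 0.253, 0.001], [0.253, 0.967, -0.0], [-0.001, 0.0, -1.0]]
contact_force: [-7.7, 0.5, 18.6]
gripper_width: -0.0001
grip_force: 9.1
```

```bash
python3 d.py 0.557 -0.012 0.107
```

```text
3.1 [ 0.5567 -0.0101  0.1075] tool-frame delta [-0.0008 -0.0017  0.0005] F [-7.6513  0.4725 18.6211] -6.747512998783763e-05
```

The force jumped to 19 N with the tip at about 0.0935 m, so the lid is on its stop. I release slowly, then look.

In the tool's units: -0.04 m / 0.3 = -0.1333, -0.03 m / 0.3 = -0.1.

shift_gripper(
  offsets=[
    [[0,0,-0.0167],[0,0,0]],
    [[0,0,-0.05],[0,0,0]],
    [[0,0,-0.1],[0,0,0]],
    [[0,0,-0.1333],[0,0,0]],
    [[0,0,-0.1333],[0,0,0]],
    [[0,0,0],[0,0,0]],
    [[0,0,0],[0,0,0]],
    [[0,0,0],[0,0,0]],
  ],
)

```text
clock: 3.77
tool_pos: [0.5568, -0.0102, 0.236]
ee_rot: [[-0.967, 0.253, 0.001], [0.253, 0.967, -0.0], [-0.001, 0.0, -1.0]]
contact_force: [-1.1, -0.3, -0.7]
gripper_width: 0.0002
grip_force: 0.0
```

```bash
python3 d.py 0.5468 -0.3067 0.125
python3 - <<'E'
from cell import bot, imaging, read_state, sign_off;import cv2
cv2.imwrite("pics/scene1.png",imaging.grab_frame("scene")[:,:,::-1])
E
```

```text
3.7667 [ 0.5568 -0.0102  0.236 ] tool-frame delta [-0.0653 -0.2893  0.111 ] F [-1.1399 -0.2775 -0.7006] 0.00016304285281875305
```

View pics/scene1.png

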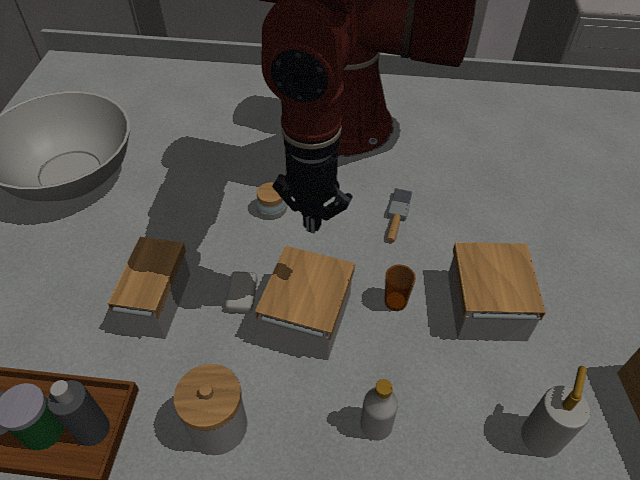

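A's lid is now level, with the front edge around (315,252), and the light strip shows at its far end (295,325). That confirms the strip marks the hinge side, so B's front also faces the robot. On to B.

In the tool's units: -0.0362 m / 0.3 = -0.1207, -0.0082 m / 0.3 = -0.0273.

shift_gripper(
  offsets=[
    [[-0.0273,-0.1207,0],[0,0,0]],
    [[-0.0273,-0.1207,0],[0,0,0]],
    [[-0.0273,-0.1207,0],[0,0,0]],
    [[-0.0273,-0.1207,0],[0,0,0]],
    [[-0.0273,-0.1207,0],[0,0,0]],
    [[-0.0273,-0.1207,0],[0,0,0]],
    [[-0.0273,-0.1207,0],[0,0,0]],
    [[-0.0273,-0.1207,0],[0,0,0]],
    [[0,0,0.1167],[0,0,0]],
    [[0,0,0.1167],[0,0,0]],
    [[0,0,0.1],[0,0,0]],
    [[0,0,0.0333],[0,0,0]],
  ],
)

```text
clock: 4.82
tool_pos: [0.5435, -0.3051, 0.1201]
ee_rot: [[-0.967, 0.254, -0.007], [0.254, 0.967, 0.005], [0.008, 0.003, -1.0]]
contact_force: [-0.3, 0.7, -0.7]
gripper_width: -0.0002
grip_force: 0.0
```

```bash
python3 d.py 0.5468 -0.3067 0.107
```

```text
4.8167 [ 0.5435 -0.3051  0.1201] tool-frame delta [-0.0037 -0.0008  0.013 ] F [-0.3257  0.7191 -0.7166] -0.00015861615609349104
```

In the tool's units: 0.005 m / 0.3 = 0.0167, 0.004 m / 0.3 = 0.0133.

shift_gripper(
  offsets=[
    [[0,0,0.0167],[0,0,0]],
    [[0,0,0.0133],[0,0,0]],
    [[0,0,0.01],[0,0,0]],
    [[0,0,0.01],[0,0,0]],
    [[0,0,0.0067],[0,0,0]],
    [[0,0,0],[0,0,0]],
    [[0,0,0],[0,0,0]],
  ],
)

```text
clock: 5.4
tool_pos: [0.5472, -0.3073, 0.1102]
ee_rot: [[-0.967, 0.253, 0.001], [0.253, 0.967, -0.001], [-0.001, -0.001, -1.0]]
contact_force: [-0.8, -0.3, 3.3]
gripper_width: 0.0
grip_force: 1.3
```

```bash
python3 d.py 0.5468 -0.3067 0.107
```

```text
5.4 [ 0.5472 -0.3073  0.1102] tool-frame delta [0.0006 0.0004 0.0032] F [-0.8415 -0.2523  3.269 ] 4.5779041630340854e-05
```

In the tool's units: 0.002 m / 0.3 = 0.0067, 0.001 m / 0.3 = 0.0033.

shift_gripper(
  offsets=[
    [[0,0,0.0067],[0,0,0]],
    [[0,0,0.0067],[0,0,0]],
    [[0,0,0.0033],[0,0,0]],
    [[0,0,0],[0,0,0]],
    [[0,0,0],[0,0,0]],
  ],
)

```text
clock: 5.82
tool_pos: [0.5471, -0.3074, 0.1068]
ee_rot: [[-0.967, 0.253, 0.002], [0.253, 0.967, -0.002], [-0.002, -0.001, -1.0]]
contact_force: [-6.8, 2.8, 24.0]
gripper_width: 0.0002
grip_force: 11.8
```

```bash
python3 d.py 0.5468 -0.3067 0.107
```

```text
5.8167 [ 0.5471 -0.3074  0.1068] tool-frame delta [ 0.0005  0.0006 -0.0002] F [-6.8212  2.8472 24.0441] 0.0002127840386258
```

B is on its stop at 24 N. I retreat up and back, wait for the lid to rise, and measure both lids.

In the tool's units: -0.04 m / 0.3 = -0.1333, 0.035 m / 0.3 = 0.1167.

shift_gripper(
  offsets=[
    [[0,0,-0.0667],[0,0,0]],
    [[0,0,-0.1333],[0,0,0]],
    [[0,0,-0.1333],[0,0,0]],
    [[0,0,-0.1333],[0,0,0]],
    [[0.1,0,-0.0667],[0,0,0]],
    [[0.1167,0,0],[0,0,0]],
    [[0.1167,0,0],[0,0,0]],
    [[0.1167,0,0],[0,0,0]],
    [[0.1167,0,0],[0,0,0]],
    [[0.1167,0,0],[0,0,0]],
    [[0,0,0],[0,0,0]],
    [[0,0,0],[0,0,0]],
  ],
)

```text
clock: 6.82
tool_pos: [0.3473, -0.2546, 0.2646]
ee_rot: [[-0.967, 0.254, 0.001], [0.254, 0.967, -0.0], [-0.001, -0.0, -1.0]]
contact_force: [0.0, -1.0, 0.2]
gripper_width: -0.0001
grip_force: 0.0
```

shift_gripper(
  offsets=[
    [[0,0,0],[0,0,0]],
    [[0,0,0],[0,0,0]],
    [[0,0,0],[0,0,0]],
    [[0,0,0],[0,0,0]],
    [[0,0,0],[0,0,0]],
    [[0,0,0],[0,0,0]],
  ],
)

```text
clock: 7.32
tool_pos: [0.3487, -0.255, 0.2641]
ee_rot: [[-0.968, 0.253, -0.0], [0.253, 0.968, 0.0], [0.0, 0.0, -1.0]]
contact_force: [0.1, 1.0, -0.1]
gripper_width: 0.0001
grip_force: 0.0
```

```bash
python3 - <<'E'
from cell import bot, imaging, read_state, sign_off;import cv2
for n in("scene","top"):cv2.imwrite(f"pics/{n}2.png",imaging.grab_frame(n)[:,:,::-1])
E
sed 's/scene0/scene2/;s/top0/top2/' m.py > m2.py; python3 m2.py
```

```text
A err 0.5408539151171685
[[355.     263.     270.     229.       0.5258   0.0643   0.0989]
 [331.     333.     286.     141.       0.6774   0.0355   0.099 ]
 [254.     311.     366.     154.       0.651   -0.1002   0.1007]
 [285.     245.     351.     243.       0.4993  -0.0703   0.0995]]
B err 1.8223753462729253
[[170.     227.     476.     214.       0.5329  -0.2662   0.162 ]
 [154.     314.     461.     139.       0.6756  -0.2665   0.0975]
 [105.     307.     516.     139.       0.6725  -0.3569   0.099 ]
 [123.     221.     540.     216.       0.527   -0.3611   0.1601]]
C err 0.46694654967490223
[[527.     243.      76.     284.       0.4403   0.3855   0.0998]
 [545.     312.      71.     193.       0.5939   0.3984   0.1009]
 [466.     310.     153.     184.       0.6065   0.2616   0.1011]
 [454.     242.     159.     275.       0.4526   0.2484   0.098 ]]
```

View pics/scene2.png

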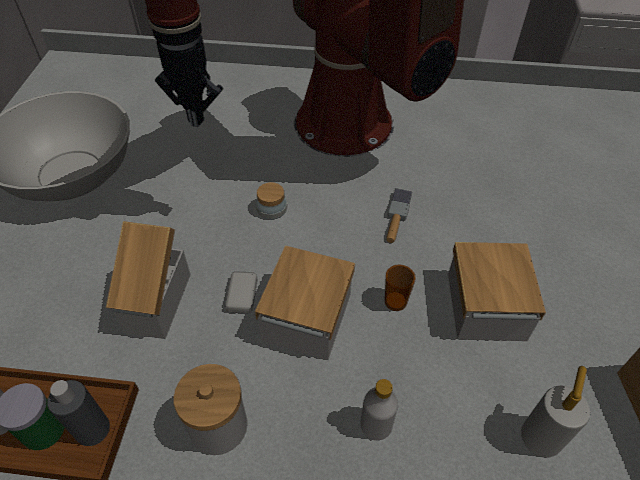

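View pics/top2.png

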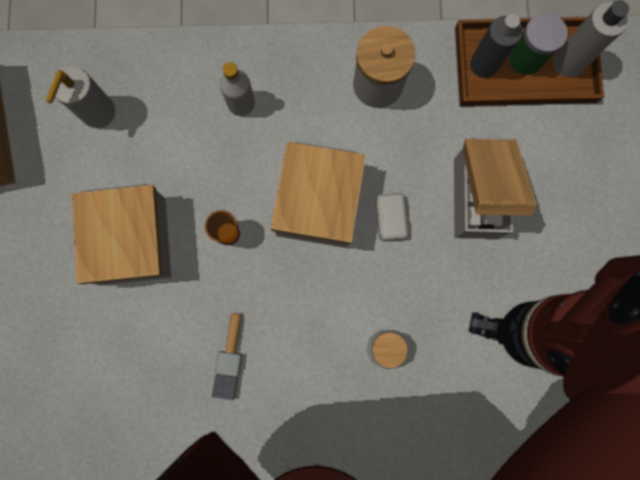

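The pictures show A shut and level (0.100 m) at top (320,192), B open (front corners about 0.16 m, same as A when it was open) at (498,178), and C unchanged at (117,233). The arm is clear of everything.

```bash
python3 -c "
from cell import bot, imaging, read_state, sign_off;print(sign_off())"
```

```text
the job is handed in; nothing more can be done
None
```

I handed the job in at about 7.4 s: the open wide box is latched shut, the narrow box is standing open, and the other wide box stayed shut, all confirmed in the last pictures from both cameras; the hand-in returned no verdict.

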